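Turn the spice carousel to bring the jar to the front

ROBOT

A 6-joint arm with a two-finger parallel gripper is mounted at the origin on the work surface. World frame = base frame: x ahead of the robot, y to its left, z up, the work surface at z = 0. Lengths are in m, angles in rad, forces in N, time in s.
With the tool pointing down it reaches from about 0.375 to 0.75 m from the base axis. Payload 9 kg.
Tool frame: the origin (TCP) lies midway between the tips of the shut fingers; the grasp point (between the pads) lies 19 mm behind it; y points along the fingers, x is the direction in which the jaws open and shut, and the axes are right-handed (so a half turn about y gives the same grasp; the last joint's range is limited). The gripper opens to 85 mm and grips with 20 to 120 N. Pads are 22 mm wide; open, the fingers measure 114 mm over their backs; the gripper's body (76 mm by 85 mm) begins 54 mm behind the grasp point. The pads swing forward as they close: fully open they stand 13 mm farther back than shut.
Start: joints at [1.055, 0.104, 0.097, 1.564, 0, 1.353], TCP at [0.176, 0.574, 0.231] pointing down, gripper open.
Joint ranges: [-2.99, 2.99], [-0.84, 1.86], [-1.1, 1.16], [-1.84, 2.11], [-1.51, 1.56], [-3.14, 3.14]. Speed limits (rad/s): [2.22, 2.22, 2.57, 3.14, 3.14, 3.14].

INTERFACE

Orientations are given as a rotation vector (axis times angle).
In Python, from plant import r gives the robot as it stands. The module is installed in compiled form; this text tells all that it offers.
- The arm moves only by the shell command python3 -m inch 'ROWS' [FORCE]. ROWS is JSON, a list of rows, each a list of 5 numbers: the finger opening in m, from 0 to 0.0854, then the shift along the world's x, y, z in m, then the turn about the world's z in rad. A call has 1 to 8 rows; each row shifts and turns the commanded pose from where the row before left it; what a row does not reach is not made up. A row lasts 1/8 s, in which the tool goes at most 62.5 mm and 10.7 degrees, less where a joint would pass 70% of its speed; a pose out of reach is approached as far as the arm can. A call is refused whole if a number of a shift passes 0.0625 or a number of a turn 0.188, either way. A call with a gripper value outside its range is refused whole. The fingers move at their own pace and stop on an object; FORCE is the grip in N (left out, the last holds). Time passes only in rows, so rows that do not move let the fingers close. It gives the time, the measured TCP pose, the force and the opening at its end, in the units of the state.
- r.sense(): the state, without advancing time (a new reading comes with each control period).
- r.camera(name): name is "side" or "top" or "wrist"; returns the picture (420x560x3 uint8, red, green, blue); there is no depth.
- r.get_calibration(name): a dict with "camera_matrix" (3x3 intrinsics, pixels), "pose" (4x4, takes a point from camera to world coordinates). Camera axes: x right, y up, looking along -z (the intrinsics and any distortion apply to the point x, -y, -z); pixel columns grow to the right and rows downward; lengths in m; the calibration is good to about 2 mm. A picture is of the moment at which its call begins: read the wrist's pose just before it. get_calibration takes no time and is no camera call; for the wrist camera it gives the pose at the moment of the call.
- r.finish_job(): hands the job in, once; it reports no verdict.
The state is a dict: "time_s": time; "qpos": joint angles; "qd": joint speeds; "joint_efforts": joint torques, N m; "eef_pos": TCP position; "tcp_rot": TCP orientation; "force": force on the tool from outside, world axes, zero at the start; "ft_torque": the same for the moment, N m; "grip_width": finger opening in m.
Only numpy, scipy, OpenCV 4.12 (cv2) and the standard library are available. Lean on these libraries where they do the work, as an engineer would, in place of code of your own. Each camera call takes 0.05 s, during which the arm holds its last target. There are 200 camera calls.

TASK

Gently spin the wooden spice carousel by pushing the pegs on its rim with the fingertips, until the glass jar with the screw-top lid stands at the front, centred in line with the wooden tongue that sticks out of the carousel's base. Leave it at rest there. Do not touch, tip or lift the jar or the other things standing on the carousel, and leave the bowls, the spoon rest and the spatula where they are.

Things in the scene. Friction and masses are not known exactly. Their poses are not given: they have to be found in the camera images.
- hub (a point): Centre of the upper face of the carousel's disc, on its upright turning axis. The carousel is a round disc of light wood, 274 mm across and 16 mm thick, its upper face 42 mm above the counter; a 26 mm wide, 30 mm tall round knob stands at its centre. It turns freely both ways on a fixed base, carries four items in low ring-shaped wells (74 mm across, 7 mm high) whose centres lie 62 mm from the axis and 90 degrees apart, and has 8 pegs on its rim.
- peg (a point): Centre of the top of one of the 8 upright round wooden pegs on the carousel's rim (14 mm thick, 40 mm tall above the disc, tops 82 mm above the counter). The pegs are fixed to the disc 125 mm from the axis and 45 degrees apart, all alike; any may be pushed. There is a gap of 82 mm between neighbouring pegs.
- carousel (a joint): Turn of the carousel since the start, rad, counter-clockwise seen from above is positive; it may turn many times round. Friction needs about 1 N at the pegs and it stops almost at once when no longer pushed.
- tongue (a point): Point on the top of the front tongue, a flat bar of darker wood (34 mm wide, 14 mm high) that sticks out level from the fixed base under the disc, reaching 185 mm from the axis, so that about 48 mm of it shows beyond the disc. The point lies on the tongue's centre line, 155 mm from the axis, 14 mm above the counter. The tongue marks the front; its own x axis points along the tongue to the carousel's axis, y across the tongue.
- jar_mid (a point): Centre of the target: a clear, empty round glass jar with a round steel screw-top lid, 62 mm across and 75 mm tall, standing loose in a well of the carousel (the well leaves it about 3 mm of play). The point lies half-way up, 37.5 mm above the disc.
- tin_mid (a point): Centre of a square metal tin with a lid, 44 x 44 mm and 70 mm tall, loose in a well of the carousel. Not to be touched.
- crock_mid (a point): Centre of a low round white ceramic pot with a small ball knob, 62 mm across and 56 mm tall, loose in a well of the carousel; the point is 25 mm above the disc. Not to be touched.
- mill_mid (a point): Centre of a waisted dark wooden pepper mill, 50 mm across and 79 mm tall, loose in a well of the carousel; the point is 36 mm above the disc. Not to be touched.
- bowl1: White melamine bowl, 116 mm across, 50 mm high, standing in the bamboo draining tray (300 x 200 x 30 mm). Origin at the centre of its underside. Leave alone.
- bowl2: A second bowl just like the first, beside it in the tray. Leave alone.
- spoon_rest: Green ceramic spoon rest, a 104 mm round dish 14 mm high with a flat 58 mm handle tab towards its own -x. Origin at the centre of the dish's underside. Leave alone.
- spatula: Steel wok spatula with a wooden handle, 320 mm long, lying on the counter along its own x axis. Leave alone.
Things that resemble listed ones, but are neither listed nor needed, are in the scene too. What is shaped like the part that bears mill_mid but pink or purple is not meant.

How it is judged:
By the outcome, as a careful person would: the job done as asked, in the order asked, and still so for the second after the job is handed in, with the robot touching nothing.
It also fails if it takes over 48 s, if anything falls off the work surface, if the arm or the gripper's body presses on something with over 40 N, if the wrist force passes 120 N, or if a joint passes its speed limit or range.

## Working session

There is one attempt and no reset: what is moved stays moved. The work goes in short steps, Python scripts to look and compute and a shell command to move; the robot and the scene stay as the last step left them, time stands still between calls to the robot, and variables do not carry over. Pictures are saved under pics/ and viewed, about 8 in all and at most 12, crops included, and the job is handed in when it is done.

```bash
mkdir -p pics; cat > h.py <<'E'
import numpy as np, cv2
from plant import r
def snap(n,f):
    im=r.camera(n); cv2.imwrite('pics/'+f,im[:,:,::-1]); return im
def ray(n,u,v):
    c=r.get_calibration(n);K=np.array(c['camera_matrix']);P=np.array(c['pose'])
    d=np.linalg.solve(K,[u,v,1]);d=P[:3,:3]@(d*[1,-1,-1]);return P[:3,3],d
def onz(n,u,v,z):
    o,d=ray(n,u,v);return o+d*(z-o[2])/d[2]
def proj(n,p):
    c=r.get_calibration(n);K=np.array(c['camera_matrix']);P=np.array(c['pose'])
    q=P[:3,:3].T@(np.array(p)-P[:3,3]);q=K@(q*[1,-1,-1]);return q[:2]/q[2]
E
python3 - <<'E'
from h import *
a=snap('top','t0.png');b=snap('side','s0.png')
for n in('top','side','wrist'):
    c=r.get_calibration(n);print(n,c.keys(),np.round(c['camera_matrix'],1).tolist(),np.round(c['pose'],3).tolist())
print(r.sense()['tcp_rot'],r.sense()['time_s'])
E
```

```text
top dict_keys(['camera_matrix', 'pose']) [[476.3, 0.0, 277.7], [0.0, 476.3, 204.1], [0.0, 0.0, 1.0]] [[-0.027, 0.978, -0.206, 0.296], [-1.0, -0.026, 0.008, 0.003], [0.002, 0.206, 0.979, 1.301], [0.0, 0.0, 0.0, 1.0]]
side dict_keys(['camera_matrix', 'pose']) [[387.8, 0.0, 276.8], [0.0, 387.8, 213.3], [0.0, 0.0, 1.0]] [[0.827, 0.304, -0.473, -0.013], [-0.562, 0.446, -0.697, -0.835], [-0.001, 0.842, 0.539, 0.718], [0.0, 0.0, 0.0, 1.0]]
wrist dict_keys(['camera_matrix', 'pose']) [[305.1, 0.0, 277.1], [0.0, 305.1, 215.2], [0.0, 0.0, 1.0]] [[0.293, -0.916, -0.275, 0.106], [0.956, 0.281, 0.084, 0.594], [-0.0, -0.287, 0.958, 0.373], [0.0, 0.0, 0.0, 1.0]]
[-1.33600646 -0.98623821  0.98801951] 0.1
```

View pics/t0.png

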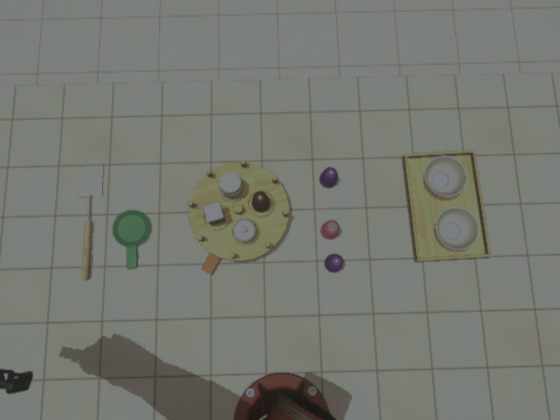

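View pics/s0.png

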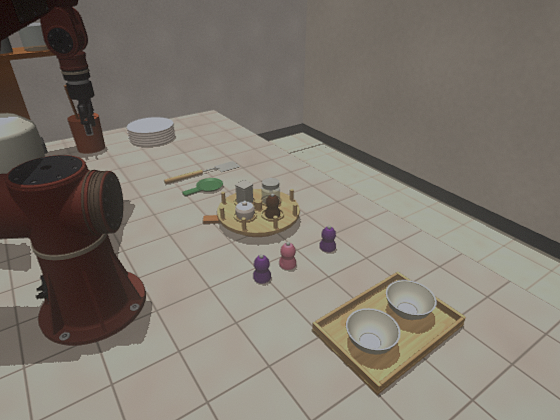

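The top view shows the carousel centred at about (239,211) and the tongue at (212,263). The jar is at (231,185), tin at (214,213), crock at (244,231) and mill at (261,201). Next I zoom in for accuracy.

```bash
python3 - <<'E'
from h import *
a=cv2.imread('pics/t0.png')[150:285,170:320]
a=cv2.resize(a,None,fx=5,fy=5,interpolation=cv2.INTER_CUBIC)[:600]
a=cv2.convertScaleAbs(a,alpha=1.5)
cv2.imwrite('pics/t0c.png',a)
b=cv2.imread('pics/s0.png')[165:245,190:315]
cv2.imwrite('pics/s0c.png',cv2.convertScaleAbs(cv2.resize(b,None,fx=6,fy=6,interpolation=cv2.INTER_CUBIC),alpha=1.3))
im=cv2.imread('pics/t0.png');hsv=cv2.cvtColor(im,cv2.COLOR_BGR2HSV)
# tongue: orange, saturated
m=cv2.inRange(hsv,(5,130,80),(18,255,255));m[:245]=0;m[280:]=0;m[:,:190]=0;m[:,240:]=0
c=max(cv2.findContours(m,0,2)[0],key=cv2.contourArea);print('tongue',cv2.contourArea(c),cv2.minAreaRect(c))
for p in cv2.boxPoints(cv2.minAreaRect(c)):print(p,onz('top',*p,.014).round(4))
for n,(u,v),z in [('hubknob',(239,209.5),.072),('jar',(231,182.5),.117)]:print(n,onz('top',u,v,z).round(4))
m=cv2.inRange(hsv,(15,70,90),(35,255,255));m[:,:185]=0;m[:,300:]=0;m[:155]=0;m[265:]=0
c=max(cv2.findContours(m,0,2)[0],key=cv2.contourArea);h=cv2.convexHull(c);e=cv2.fitEllipse(h);print('disc',e)
E
```

```text
tongue 0.0 ((213.0, 259.0), (0.0, 0.0), 0.0)
[213. 259.] [0.4203 0.1713 0.014 ]
[213. 259.] [0.4203 0.1713 0.014 ]
[213. 259.] [0.4203 0.1713 0.014 ]
[213. 259.] [0.4203 0.1713 0.014 ]
hubknob [0.5428 0.0954 0.072 ]
jar [0.6049 0.1118 0.117 ]
disc ((238.17184448242188, 206.2549591064453), (67.9087905883789, 101.43384552001953), 74.81127166748047)
```

View pics/t0c.png

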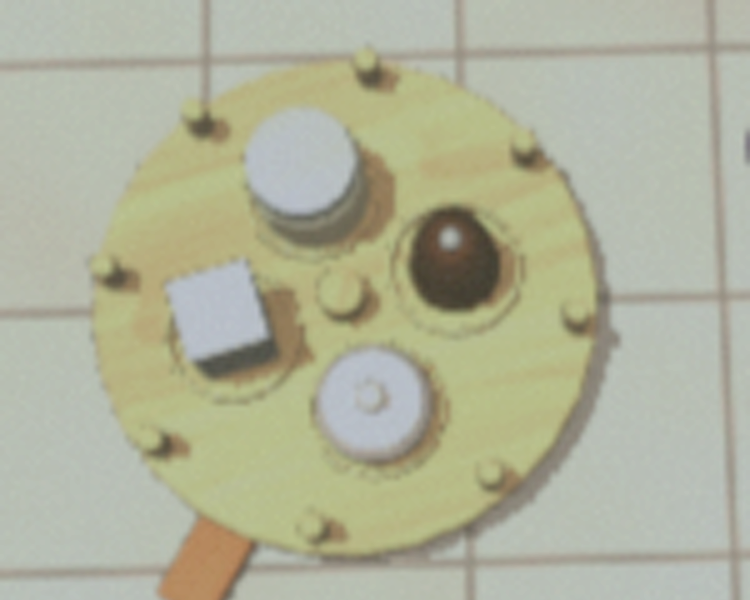

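View pics/s0c.png

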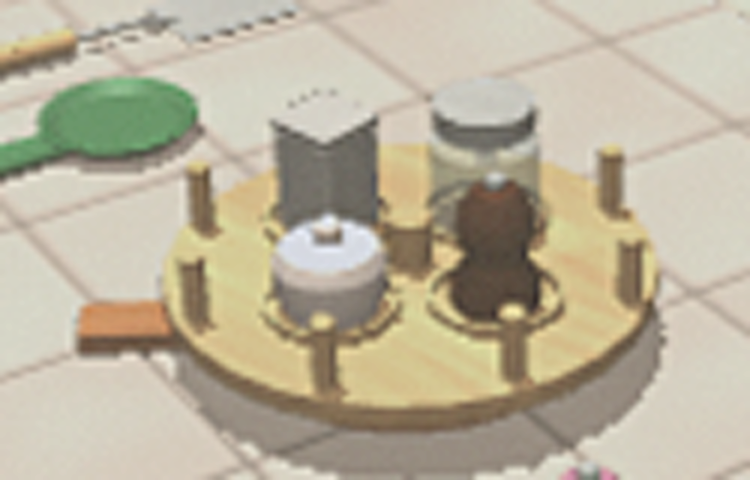

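The crops show all 8 peg tops, and the jar (steel lid, see-through body) at about (302,162) in the top crop. The tongue points down-left.

```bash
cat >> h.py <<'E'
def circ(P):
    A=np.c_[2*P[:,:2],np.ones(len(P))];s=np.linalg.lstsq(A,(P[:,:2]**2).sum(1),rcond=None)[0]
    return s[:2],np.sqrt(s[2]+s[0]**2+s[1]**2)
E
python3 - <<'E'
from h import *
T=np.array([(368,57),(525,147),(577,312),(490,470),(314,522),(152,437),(104,264),(198,110)])
T=170+(T[:,0]+.5)/5-.5,150+(T[:,1]+.5)/5-.5
P=np.array([onz('top',u,v,.082) for u,v in zip(*T)])
c,R=circ(P);a=np.degrees(np.arctan2(*(P[:,:2]-c).T[::-1]));print('hub',c,R,a.round(1),'mod45',(a%45).round(1),np.median(np.hypot(*(P[:,:2]-c).T).round(4)))
S=np.array([(200,168),(190,262),(322,322),(512,312),(630,243),(610,152)])
S=np.c_[190+(S[:,0]+.5)/6-.5,165+(S[:,1]+.5)/6-.5]
# two-view triangulation: match each side pick to nearest top peg
for s in S:
    o,d=ray('side',*s);best=None
    for p,u,v in zip(P,*T):
        o2,d2=ray('top',u,v);A=np.c_[d,-d2];t=np.linalg.lstsq(A,o2-o,rcond=None)[0]
        x=o+d*t[0];y=o2+d2*t[1];e=np.linalg.norm(x-y)
        if (best is None or e<best[0]) and abs(x[2]-.08)<.03:best=(e,(x+y)/2)
    print('tri',best[0].round(4),best[1].round(4))
# tongue
im=cv2.imread('pics/t0.png');hsv=cv2.cvtColor(im,cv2.COLOR_BGR2HSV);print(hsv[262,212],hsv[267,207])
m=cv2.inRange(hsv,(5,90,60),(16,255,255));m[:248]=0;m[280:]=0;m[:,:190]=0;m[:,235:]=0
k=max(cv2.findContours(m,0,2)[0],key=cv2.contourArea);b=cv2.boxPoints(cv2.minAreaRect(k));print(cv2.contourArea(k))
B=np.array([onz('top',*p,.014) for p in b]);print(b,B.round(4))
q=np.array([onz('top',*p[::-1],.014) for p in np.argwhere(m)])
mu=q.mean(0)[:2];print('tongue centroid',mu,'bearing',np.degrees(np.arctan2(*(mu-c)[::-1])),np.hypot(*(mu-c)))
def cr(u,v,z):
    p=onz('top',170+(u+.5)/5-.5,150+(v+.5)/5-.5,z)[:2]-c;return np.degrees(np.arctan2(p[1],p[0])).round(1),np.hypot(*p).round(4)
print('knob',cr(341,290,.072),'jar',cr(302,161,.117),'tin',cr(217,311,.112),'crock',cr(371,396,.098),'mill',cr(451,237,.121))
E
```

```text
hub [0.54776975 0.09818652] 0.12393765109844099 [  -7.4  -53.5  -97.8 -142.3  173.2  128.1   82.9   37.3] mod45 [37.6 36.5 37.2 37.7 38.2 38.1 37.9 37.3] 0.1242
tri 0.0014 [0.471  0.1966 0.0792]
tri 0.0044 [0.4236 0.114  0.0771]
tri 0.002 [0.4488 0.0226 0.0798]
tri 0.0012 [ 0.5306 -0.0249  0.0812]
tri 0.0002 [ 6.215e-01 -3.000e-04  7.790e-02]
tri 0.004 [0.6714 0.0832 0.079 ]
[ 15 119 122] [ 15 119 122]
183.5
[[201.10771 268.06155]
 [209.84618 252.76924]
 [220.07695 258.6154 ]
 [211.33849 273.9077 ]] [[0.3969 0.2031 0.014 ]
 [0.4374 0.1798 0.014 ]
 [0.4208 0.1522 0.014 ]
 [0.3806 0.1757 0.014 ]]
tongue centroid [0.40860447 0.17767488] bearing 150.26587531088998 0.16026657656340926
knob (np.float64(54.8), np.float64(0.0004)) jar (np.float64(15.3), np.float64(0.0612)) tin (np.float64(105.9), np.float64(0.0627)) crock (np.float64(-164.9), np.float64(0.0629)) mill (np.float64(-74.8), np.float64(0.0617))
```

```bash
python3 - <<'E'
from h import *
from scipy.spatial.transform import Rotation as Ro
s=r.sense();M=Ro.from_rotvec(s['tcp_rot']).as_matrix();print(M.round(3).tolist(),np.degrees(np.arctan2(M[1,0],M[0,0])),s['eef_pos'])
E
python3 -m inch '[[0,0.035,-0.03,0,0],[0,0.035,-0.03,0,0],[0,0.035,-0.03,0,0],[0,0.035,-0.03,0,0],[0,0.035,-0.03,0,0],[0,0.035,-0.03,0,0]]'; python3 - <<'E'
from h import *
s=r.sense();print(s['qpos'],s['qd'])
E
```

```text
[[0.293, -0.001, -0.956], [0.956, -0.001, 0.293], [-0.001, -1.0, 0.0]] 72.93568916955765 [0.17589303 0.57332716 0.23060418]
time_s: 0.85
eef_pos: [0.3869, 0.3924, 0.231]
tcp_rot: [-1.335, -0.987, 0.987]
force: [0.1, 0.4, 1.4]
grip_width: 0.0
[ 5.55086060e-01 -4.49303451e-02 -5.50398818e-02  1.56107385e+00
  6.34318435e-05  8.52843291e-01] [-0.66547064  0.03708014  0.03404    -0.00174962  0.00136275 -0.66043706]
```

```bash
python3 -m inch '[[0,0.0225,-0.018,0,-0.18],[0,0.0225,-0.018,0,-0.18],[0,0.0225,-0.018,0,-0.18],[0,0.0225,-0.018,0,-0.18],[0,0.0225,-0.018,0,-0.18],[0,0.0225,-0.018,0,-0.18],[0,0.0225,-0.018,0,-0.18],[0,0.0225,-0.018,0,-0.18]]';python3 -m inch '[[0,0.0225,-0.018,0,-0.18],[0,0.0225,-0.018,0,-0.18],[0,0,0,0,0]]'; python3 - <<'E'
from h import *
from scipy.spatial.transform import Rotation as Ro
s=r.sense();M=Ro.from_rotvec(s['tcp_rot']).as_matrix();print(np.degrees(np.arctan2(M[1,0],M[0,0])),s['eef_pos'],s['qpos'])
snap('wrist','w1.png')
for b in (37.6,82.6):print(b,proj('wrist',(.548+.125*np.cos(np.radians(b)),.098+.125*np.sin(np.radians(b)),.082)).round(1))
print(proj('wrist',(*s['eef_pos'][:2],.082)))
E
```

```text
time_s: 1.85
eef_pos: [0.5665, 0.2489, 0.2308]
tcp_rot: [-1.567, 0.136, -0.135]
force: [-1.9, 0.5, 0.6]
grip_width: -0.0
time_s: 2.22
eef_pos: [0.6118, 0.2122, 0.2302]
tcp_rot: [-1.531, 0.416, -0.414]
force: [-0.0, 0.2, 0.1]
grip_width: 0.0001
-30.35782506100054 [0.6118317  0.21223201 0.23024809] [ 1.32539627e-01  2.54714906e-01  2.62390798e-01  1.57974343e+00
 -2.77314139e-04  2.23317972e+00]
37.6 [327.6 216.6]
82.6 [231.5 216.9]
[277.85869912 201.78346943]
```

View pics/w1.png

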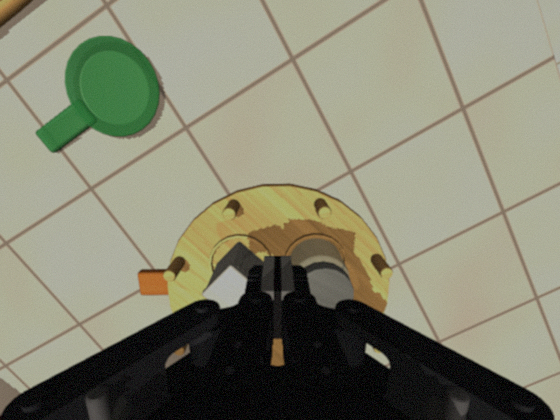

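Pegs appear at about (231,214) and (325,213), within 1–4 px of the prediction, and the fingers hover midway between them.

```bash
python3 -m inch '[[0,0,0,-0.028,0],[0,0,0,-0.028,0],[0,0,0,-0.028,0],[0,0,0,-0.028,0],[0,0,0,-0.028,0],[0,0,0,-0.028,0],[0,0,0,0,0]]'; python3 - <<'E'
import numpy as np
b=np.radians(np.arange(61,206.1,5));p=.131*np.c_[np.cos(b),np.sin(b)]
for d,x in zip(np.degrees(b),np.diff(p,axis=0)):print(int(round(d)),x.round(4))
E
```

```text
time_s: 3.15
eef_pos: [0.6084, 0.2142, 0.0609]
tcp_rot: [-1.533, 0.414, -0.407]
force: [-0.3, -0.2, 0.4]
grip_width: -0.0001
61 [-0.0102  0.0051]
66 [-0.0106  0.0042]
71 [-0.011   0.0032]
76 [-0.0112  0.0023]
81 [-0.0114  0.0013]
86 [-0.0114  0.0003]
91 [-0.0114 -0.0007]
96 [-0.0113 -0.0017]
101 [-0.0111 -0.0027]
106 [-0.0108 -0.0036]
111 [-0.0105 -0.0046]
116 [-0.01   -0.0055]
121 [-0.0095 -0.0063]
126 [-0.0089 -0.0071]
131 [-0.0083 -0.0079]
136 [-0.0076 -0.0086]
141 [-0.0068 -0.0092]
146 [-0.006  -0.0097]
151 [-0.0051 -0.0102]
156 [-0.0042 -0.0106]
161 [-0.0032 -0.011 ]
166 [-0.0023 -0.0112]
171 [-0.0013 -0.0114]
176 [-0.0003 -0.0114]
181 [ 0.0007 -0.0114]
186 [ 0.0017 -0.0113]
191 [ 0.0027 -0.0111]
196 [ 0.0036 -0.0108]
201 [ 0.0046 -0.0105]
```

```bash
python3 -m inch '[[0,-0.0102,0.0051,0,0.087],[0,-0.0106,0.0042,0,0.087],[0,-0.011,0.0032,0,0.087],[0,-0.0112,0.0023,0,0.087],[0,-0.0114,0.0013,0,0.087],[0,-0.0114,0.0003,0,0.087],[0,0,0,0,0]]'; python3 - <<'E'
from h import *
s=r.sense();p=s['eef_pos'][:2]-np.array([.548,.098]);print(np.hypot(*p),np.degrees(np.arctan2(p[1],p[0])))
E
```

```text
time_s: 4.03
eef_pos: [0.5452, 0.2307, 0.065]
tcp_rot: [-1.57, 0.002, -0.004]
force: [0.3, -0.9, 0.7]
grip_width: 0.0
0.1326802215365431 91.1913181020227
```

```bash
python3 -m inch '[[0,-0.0114,-0.0017,-0.002,0.087],[0,-0.0113,-0.0017,-0.001,0.087],[0,-0.0111,-0.0027,0,0.087],[0,-0.0108,-0.0036,0,0.087],[0,-0.0105,-0.0046,0,0.087],[0,-0.01,-0.0055,0,0.087],[0,-0.0095,-0.0063,0,0.087],[0,-0.0089,-0.0071,0,0.087]]'; python3 - <<'E'
from h import *
snap('side','s1.png');b=cv2.imread('pics/s1.png')[130:260,160:340]
cv2.imwrite('pics/s1c.png',cv2.resize(b,None,fx=4.4,fy=4.4,interpolation=cv2.INTER_CUBIC))
s=r.sense();p=s['eef_pos'][:2]-np.array([.548,.098]);print(np.hypot(*p),np.degrees(np.arctan2(p[1],p[0])))
E
```

```text
time_s: 5.03
eef_pos: [0.4625, 0.1969, 0.0615]
tcp_rot: [-1.502, -0.544, 0.54]
force: [0.9, -0.1, -0.7]
grip_width: 0.0
0.1310001260847446 131.3310297061331
```

View pics/s1c.png

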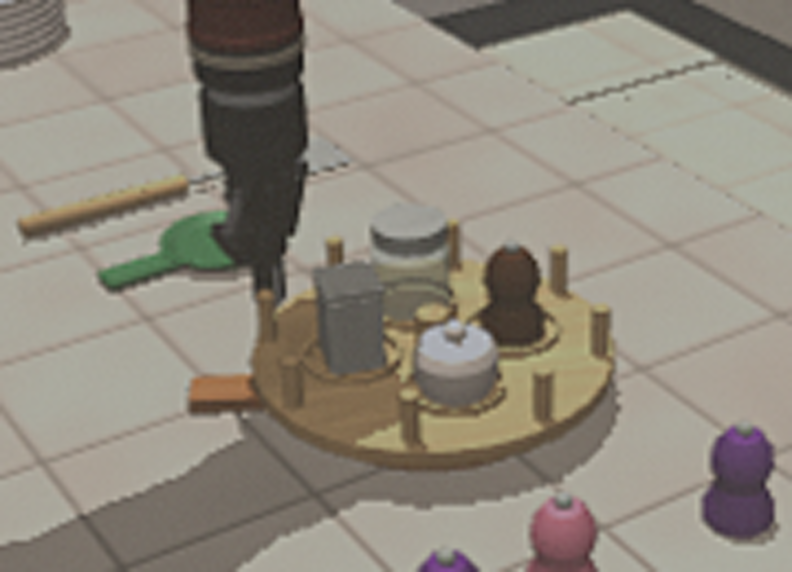

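The carousel is turning with everything upright: the finger is behind the peg at (266,300) and the jar is at (410,250) in the crop. I continue along the arc.

```bash
python3 -m inch '[[0,-0.0083,-0.0079,0,0.087],[0,-0.0076,-0.0086,0,0.087],[0,-0.0068,-0.0092,0,0.087],[0,-0.006,-0.0097,0,0.087],[0,-0.0051,-0.0102,0,0.087],[0,-0.0042,-0.0106,0,0.087],[0,-0.0032,-0.011,0,0.087],[0,-0.0023,-0.0112,0,0.087]]'; python3 - <<'E'
from h import *
s=r.sense();p=s['eef_pos'][:2]-np.array([.548,.098]);print(np.hypot(*p),np.degrees(np.arctan2(p[1],p[0])))
E
```

```text
time_s: 6.08
eef_pos: [0.4191, 0.1184, 0.0614]
tcp_rot: [-1.291, -1.075, 1.072]
force: [1.2, -0.1, 1.0]
grip_width: 0.0001
0.13046071010621915 171.01425860430678
```

```bash
python3 -m inch '[[0,-0.0013,-0.0114,0,0.087],[0,-0.0003,-0.0114,0,0.087],[0,0.0007,-0.0114,0,0.087],[0,0.0017,-0.0113,0,0.087],[0,0.0027,-0.0111,0,0.087],[0,0.0036,-0.0108,0,0.087],[0,0,0,0,0]]'; python3 - <<'E'
from h import *
s=r.sense();p=s['eef_pos'][:2]-np.array([.548,.098]);print(np.hypot(*p),np.degrees(np.arctan2(p[1],p[0])))
snap('top','t2.png');snap('side','s2.png')
a=cv2.imread('pics/t2.png')[150:270,170:320];b=cv2.imread('pics/s2.png')[150:270,180:330]
k=lambda i:cv2.convertScaleAbs(cv2.resize(i,None,fx=5,fy=5,interpolation=cv2.INTER_CUBIC),alpha=1.4)
cv2.imwrite('pics/t2c.png',k(a));cv2.imwrite('pics/s2c.png',k(b))
E
```

```text
time_s: 6.95
eef_pos: [0.4261, 0.0506, 0.0611]
tcp_rot: [-1.033, -1.452, 1.451]
force: [-0.0, -0.3, 0.1]
grip_width: -0.0002
0.13074764005894415 -158.7495940725259
```

View pics/t2c.png

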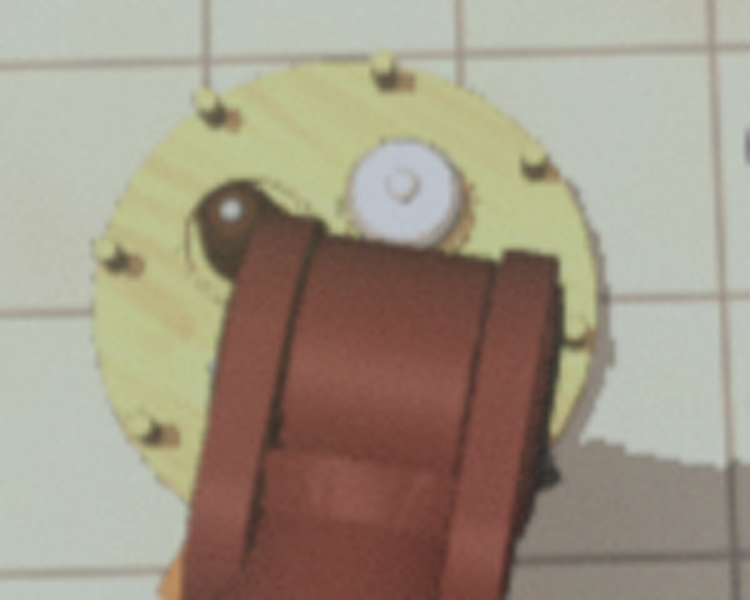

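In the crop, 6 pegs are visible at (384,62), (534,160), (575,328), (141,425), (108,248) and (211,99).

```bash
cat >> h.py <<'E'
C=np.array([.5478,.0982])
def brg(T,z=.082):
    P=np.array([onz('top',170+(u+.5)/5-.5,150+(v+.5)/5-.5,z)[:2] for u,v in T])-C
    return np.degrees(np.arctan2(P[:,1],P[:,0])),np.hypot(*P.T)
E
python3 - <<'E'
from h import *
a,R=brg([(384,62),(534,160),(575,328),(141,425),(108,248),(211,99)]);print((a%45).round(1),R.round(4))
a0,R0=brg([(368,57),(525,147),(577,312),(490,470),(314,522),(152,437),(104,264),(198,110)]);print((a0%45).round(1),a0[[0,1,2,5,6,7]].round(1))
print('same-site shift', ((a-a0[[0,1,2,5,6,7]]+22.5)%45-22.5).round(2))
E
```

```text
[33.6 32.4 33.3 34.2 33.9 33.1] [0.124  0.1221 0.1246 0.1249 0.1237 0.1236]
[37.6 36.4 37.2 37.7 38.2 38.1 37.9 37.3] [ -7.4 -53.6 -97.8 128.1  82.9  37.3]
same-site shift [-4.07 -4.   -3.93 -3.93 -4.04 -4.19]
```

```bash
python3 -m inch '[[0,0.0007,-0.0019,0,0.015],[0,0.0007,-0.0019,0,0.015],[0,0.0008,-0.0019,0,0.015],[0,0.0008,-0.0019,0,0.015],[0,0,0,0,0]]'; python3 - <<'E'
from h import *
s=r.sense();p=s['eef_pos'][:2]-np.array([.548,.098]);print(np.hypot(*p),np.degrees(np.arctan2(p[1],p[0]))%360)
snap('top','t3.png')
# measured peg motion by phase-free template matching around the previous peg spots
A=cv2.imread('pics/t2.png');B=cv2.imread('pics/t3.png');T=[]
for u,v in [(384,62),(534,160),(141,425),(108,248),(211,99)]:
    x=170+(u+.5)/5-.5;y=150+(v+.5)/5-.5
    f=lambda I,w:cv2.getRectSubPix(cv2.resize(I,None,fx=5,fy=5,interpolation=cv2.INTER_CUBIC),(w,w),(5*x+2,5*y+2))
    m=cv2.matchTemplate(f(B,101),f(A,41),cv2.TM_CCOEFF_NORMED);_,q,_,l=cv2.minMaxLoc(m);T.append((u+l[0]-30,v+l[1]-30));print(T[-1],round(q,2))
a,_=brg(T);a0,_=brg([(384,62),(534,160),(141,425),(108,248),(211,99)]);print((a-a0).round(2),np.mean(a-a0))
E
```

```text
time_s: 7.68
eef_pos: [0.4284, 0.0433, 0.0603]
tcp_rot: [-0.994, -1.496, 1.496]
force: [-0.1, 0.3, -0.1]
grip_width: 0.0
0.1315175993422512 204.59844457860407
(378, 61) 0.99
(530, 156) 0.99
(144, 429) 0.98
(107, 253) 0.99
(207, 102) 0.97
[1.5  1.41 1.21 1.26 1.23] 1.3215248236162622
```

```bash
python3 -m inch '[[0,0.0005,-0.001,0,0.009],[0,0.0005,-0.001,0,0.009],[0,0.0005,-0.001,0,0.009],[0,0.0005,-0.001,0,0.009],[0,0.0005,-0.001,0,0.009],[0,0,0,0,0]]'; python3 - <<'E'
from h import *
s=r.sense();p=s['eef_pos'][:2]-np.array([.548,.098]);print(np.hypot(*p),np.degrees(np.arctan2(p[1],p[0]))%360)
snap('top','t4.png')
A=cv2.imread('pics/t2.png');B=cv2.imread('pics/t4.png');T=[]
for u,v in [(384,62),(534,160),(141,425),(108,248),(211,99)]:
    x=170+(u+.5)/5-.5;y=150+(v+.5)/5-.5
    f=lambda I,w:cv2.getRectSubPix(cv2.resize(I,None,fx=5,fy=5,interpolation=cv2.INTER_CUBIC),(w,w),(5*x+2,5*y+2))
    m=cv2.matchTemplate(f(B,121),f(A,41),cv2.TM_CCOEFF_NORMED);_,q,_,l=cv2.minMaxLoc(m);T.append((u+l[0]-40,v+l[1]-40))
a,_=brg(T);a0,_=brg([(384,62),(534,160),(141,425),(108,248),(211,99)]);print((a-a0).round(2),np.mean(a-a0))
E
```

```text
time_s: 8.48
eef_pos: [0.431, 0.0383, 0.0604]
tcp_rot: [-0.966, -1.528, 1.528]
force: [-0.8, 0.8, -0.9]
grip_width: 0.0001
0.13139951414085801 207.03045058421662
[3.77 3.6  3.62 3.77 3.5 ] 3.651135118381114
```

```bash
python3 -m inch '[[0,-0.0035,0.008,0,0],[0,-0.0035,0.008,0,0],[0,0,0,0.03,0],[0,0,0,0.04,0],[0,0,0,0.045,0],[0,0,-0.03,0.03,0],[0,-0.02,-0.05,0,0],[0,-0.02,-0.05,0,0]]'; python3 -m inch '[[0,-0.02,-0.05,0,0],[0,-0.02,-0.05,0,0],[0,-0.02,-0.05,0,0],[0,-0.01,-0.05,0,0],[0,0,0,0,0]]'; python3 - <<'E'
from h import *
snap('top','t5.png');snap('side','s5.png')
a=cv2.imread('pics/t5.png')[150:270,170:320]
cv2.imwrite('pics/t5c.png',cv2.convertScaleAbs(cv2.resize(a,None,fx=5,fy=5,interpolation=cv2.INTER_CUBIC),alpha=1.5))
L=[(368,57),(525,147),(577,312),(490,470),(314,522),(152,437),(104,264),(198,110)]
A=cv2.imread('pics/t0.png');B=cv2.imread('pics/t5.png');T=[]
for u,v in L:
    x=170+(u+.5)/5-.5;y=150+(v+.5)/5-.5
    f=lambda I,w:cv2.getRectSubPix(cv2.resize(I,None,fx=5,fy=5,interpolation=cv2.INTER_CUBIC),(w,w),(5*x+2,5*y+2))
    m=cv2.matchTemplate(f(B,101),f(A,41),cv2.TM_CCOEFF_NORMED);_,q,_,l=cv2.minMaxLoc(m);T.append((u+l[0]-30,v+l[1]-30));print(T[-1],round(q,2))
a,_=brg(T);a0,_=brg(L);print((a-a0).round(2),np.mean(a-a0),np.median(a%45))
E
```

```text
time_s: 9.52
eef_pos: [0.3835, -0.0762, 0.2058]
tcp_rot: [-0.966, -1.529, 1.529]
force: [0.7, -1.2, 0.6]
grip_width: -0.0
time_s: 10.15
eef_pos: [0.313, -0.2775, 0.205]
tcp_rot: [-0.968, -1.525, 1.525]
force: [1.4, -0.0, 0.3]
grip_width: 0.0006
(369, 57) 0.99
(526, 148) 0.99
(577, 313) 0.98
(489, 471) 0.98
(313, 522) 0.98
(151, 437) 0.98
(104, 263) 0.99
(199, 109) 0.99
[-0.24 -0.35 -0.24 -0.33 -0.24 -0.15 -0.24 -0.35] -0.26892987677317715 37.3839868413024
```

View pics/t5c.png

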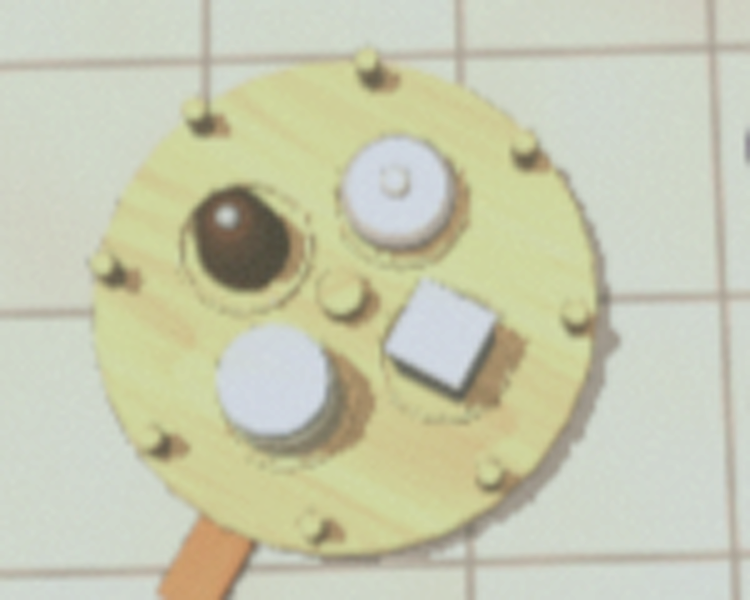

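The jar now stands at the front (lid centre at about (275,381)), in line with the tongue at (205,560), and all items are upright. Next I check the remaining angle more finely.

```bash
python3 - <<'E'
from h import *
print('jar',brg([(275,381)],.117))
for f in('t0','t5'):
    hsv=cv2.cvtColor(cv2.imread(f'pics/{f}.png'),cv2.COLOR_BGR2HSV)
    m=cv2.inRange(hsv,(5,90,60),(16,255,255));m[:248]=0;m[280:]=0;m[:,:190]=0;m[:,235:]=0
    q=np.array([onz('top',*p[::-1],.014)[:2] for p in np.argwhere(m)])-C
    for th in (149,150,151):
        t=np.radians(th);e=np.array([np.cos(t),np.sin(t)]);n=np.array([-e[1],e[0]])
        s=q@e;k=(s>.145)&(s<.178);d=q[k]@n
        lo,hi=np.percentile(d,[1,99]);print(f,th,k.sum(),'mean off mm',(d.mean()*1e3).round(2),'edges',(lo*1e3).round(1),(hi*1e3).round(1),'bearing',(th+np.degrees(np.arctan((d/s[k]).mean()))).round(2))
a,b=cv2.imread('pics/t0.png'),cv2.imread('pics/t5.png')
E
```

```text
jar (array([150.9397352]), array([0.06276078]))
t0 149 147 mean off mm 3.49 edges -12.3 19.3 bearing 150.24
t0 150 148 mean off mm 0.77 edges -15.1 16.4 bearing 150.28
t0 151 148 mean off mm -2.01 edges -18.0 13.6 bearing 150.29
t5 149 147 mean off mm 3.49 edges -12.3 19.3 bearing 150.24
t5 150 148 mean off mm 0.77 edges -15.1 16.4 bearing 150.28
t5 151 148 mean off mm -2.01 edges -18.0 13.6 bearing 150.29
```

```bash
python3 - <<'E'
from h import *
a,b=[cv2.imread(f'pics/{f}.png') for f in('t0','t5')]
for n,(x,y,w,h) in dict(bowls=(400,145,95,120),rest=(105,205,50,70),spat=(75,160,30,125),carousel=(185,155,110,110)).items():
    f=lambda i:np.float32(cv2.cvtColor(i[y:y+h,x:x+w],6))
    print(n,cv2.phaseCorrelate(f(a),f(b)),np.abs(f(a)-f(b)).mean().round(1))
s=r.sense();print(s['time_s'],s['eef_pos'],np.abs(s['qd']).max())
r.finish_job()
E
```

```text
bowls ((-0.04951216565810057, -0.014598087711540586), 0.507073367635409) 18.6
rest ((0.048942268039215975, 0.029269670170258166), 0.9488020745913187) 14.4
spat ((-0.056461244739899996, 0.5036687858583733), 0.9419324615478516) 15.4
carousel ((0.005679054422600416, -0.013312637135051375), 0.5268949259652032) 20.1
10.25 [ 0.31379244 -0.27510317  0.20517742] 0.029113323241801867
the job is handed in; nothing more can be done
```

I turned the carousel about 134.7° counter-clockwise by pushing one rim peg with the shut fingertips. I then backed off, lifted clear and handed the job in at 10.25 s.

- **Alignment:** the pegs put the jar's well at a bearing of about 149.8°, and the jar's lid measured about 150.9°. The tongue is at about 150.3°. The two readings disagree by about 1°, one on each side of the tongue, so the jar is within about 1 mm of centre.
- **Items and forces:** the last top picture shows the jar, tin, crock and mill upright in their wells. The force readings at the end of each move stayed below about 2 N.
- **Surroundings:** before/after pictures show the bowls and spoon rest in place, with shifts under 0.1 pixel. The spatula check showed a 0.5-pixel shift along one axis. I put that down to lighting or noise, since the arm never went near it after the start, but I did not check it further.
- **At hand-in:** the arm was clear of everything, with the fingertips 0.2 m above the counter. It still showed a slight settling motion of about 0.03 rad/s.

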